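Load the sample reader and hold its shutter half open

TASK

Lower the small capped bottle gently, upright, into the round well of the sample reader until it stands on the well floor, and let it go, with the sprung shutter still shut; leave the sample cup, timer and marker where they are. Then slide the reader's shutter open by its upright lug, away from the robot, to half of its travel (the broader middle mark, half the window uncovered) and hold it there against the spring. The program finishes while still holding the shutter half open: do not let go of it.

Things in the scene. Friction and masses are not known exactly. Their poses are not given: they have to be found in the camera images.
- reader: Sample reader fixed to the bench, 170 x 190 mm, turned up to 0.35 rad; origin at the centre of its underside, z up. On its +y side a bare aluminium well block (84 x 84 mm, top 62 mm high, centre x 0, y +46 mm), on its -y side a white optics housing (160 x 88 mm, top 60 mm, centre x 0, y -47 mm) with two steel rails along x (tops 67 mm, 53 mm apart inside) and end stops (tops 68 mm).
- well_mouth (a point): Centre of the mouth of the round well, at the top face of the well block, 62 mm above the bench. The well is 48 mm across and 40 mm deep, with straight upright walls (2 mm play all round for the bottle). Axes as the reader's.
- well_floor (a point): Centre of the flat floor of the well, 22 mm above the bench. Axes as the reader's.
- shutter (a joint): Shutter travel along the reader's +x (away from the robot), m: 0 = shut (at rest), 0.060 = fully open, 0.030 = half. A spring pushes it shut: 3 N at 0, 9 N at half, 15 N full open, plus 0.4 N friction; let go, it springs shut. A steel plate 70 x 50 mm over a 60 x 36 mm window; its near edge meets the first mark on the rails when shut, the broader middle mark at half, the last when full.
- lug_top (a point): Centre of the top of the shutter's upright lug, a black fin 10 mm thick along the reader's x, 34 mm wide along its y, 40 mm high (plate top 65 mm, lug top 104 mm above the bench). Moves with the shutter; shut, it is at x -20, y -47 mm in the reader's frame. Axes as the reader's. Free all round for fingers above 70 mm height.
- bottle: Small capped plastic bottle, round body 44 mm across, 85 mm high in all, screw cap 30 mm across; about 80 g; rigid and 44 mm wide up to 75 mm height. Origin at the centre of its underside, z up. Stands upright on the bench left of the reader; it and the sample cup may have swapped places. In the well its top 45 mm stand out.
- cup: Bystander: white lidded sample cup, 72 mm across and 70 mm high, origin at the centre of its underside. Too wide for the well.
- timer: Bystander: small flat bench timer, 66 x 64 x 18 mm, lying behind and left of the reader, origin at the centre of its underside.
- marker: Bystander: marker pen, 135 x 17 x 16 mm, lying on the bench behind the reader, origin at the centre of its underside.

How it is judged (in metres and radians):
On the way:
1. the bottle stands on the well floor, let go, with the shutter still shut (horizontal distance between bottle and well_floor below 0.005 m and z of bottle in the frame of well_floor below 0.004 m and angle between bottle's own z axis and vertical below 0.08 rad and contact force between the fingers and bottle below 0.1 N and value of joint shutter below 0.006 m), for 0.2 s.
At the end, for the whole second after the job is handed in: The bottle stands upright on the well floor (within 5 mm of its centre and 4 mm of the floor), let go, and the fingers hold the shutter still at half travel, 30 mm +- 5 mm, pressing on it with more than 4 N; cup, timer and marker are within 30 mm of where they were (horizontal distance between bottle and well_floor below 0.005 m and z of bottle in the frame of well_floor below 0.004 m and angle between bottle's own z axis and vertical below 0.08 rad and contact force between the fingers and bottle below 0.1 N and value of joint shutter between 0.025 and 0.035 m and velocity of joint shutter between -0.01 and 0.01 m/s and contact force between the fingers and reader above 4 N and distance of each of cup, timer, marker from where it was at the start of the episode below 0.03 m); the arm keeps its last pose, push and grip.
It fails at once if the sample cup is pushed away (more than 30 mm) (distance of cup from where it was at the start of the episode above 0.03 m).
It fails at once if the timer is pushed away (more than 30 mm) (distance of timer from where it was at the start of the episode above 0.03 m).
It fails at once if the marker pen is pushed away (more than 30 mm) (distance of marker from where it was at the start of the episode above 0.03 m).
It fails at once if the shutter is opened (more than 10 mm) while the bottle is not in the well (value of joint shutter above 0.01 m and not (horizontal distance between bottle and well_floor below 0.005 m and z of bottle in the frame of well_floor below 0.004 m and angle between bottle's own z axis and vertical below 0.08 rad)).
It fails at once if the bottle is dropped into the well (faster than 0.45 m/s inside it) (horizontal distance between bottle and well_floor below 0.012 m and z of bottle in the frame of well_mouth below 0 m and linear speed of bottle above 0.45 m/s).
It also fails if it takes over 51 s, if anything falls off the work surface, if the arm or the gripper's body presses on something with over 40 N, if the wrist force passes 120 N, or if a joint passes its speed limit or range.

ROBOT

A 6-joint arm with a two-finger parallel gripper is mounted at the origin on a cart in front of the work surface, level with it; the furniture and walls round the work are solid. World frame = base frame: x ahead of the robot, y to its left, z up, the work surface at z = 0. Lengths are in mm, angles in rad, forces in N, time in s.
With the tool pointing down it reaches from about 350 to 975 mm from the base axis. Payload 7.1 kg.
Tool frame: the origin (TCP) lies on the front face of the gripper's body, between the roots of the fingers; the fingertips stand 80 mm ahead of it and the grasp point (between the pads) lies 61 mm ahead of it (env.tips_ahead is the distance from the TCP to the fingertips, in mm); z points along the fingers, y is the line along which they close (so a half turn about z gives the same grasp; the last joint's range is limited). The gripper opens to 88 mm and grips with 3 to 60 N. Pads are 20 mm wide; open, the fingers measure 115 mm over their backs; the gripper's body (75 mm by 178 mm) begins 61 mm behind the grasp point.
Start: joints at [1.162, 0.423, 1.63, -0, 1.089, -0.019], TCP at [237.47, 578.112, 302.675] pointing down, gripper open.
Joint ranges: [-3, 3], [-0.9, 2.11], [0.09, 2.58], [-1.31, 4.45], [0.11, 2.69], [-2.54, 2.54]. Speed limits (rad/s): [2.39, 2.39, 3.01, 3.14, 3.14, 3.14].

INTERFACE

Orientations are given as a unit quaternion [x, y, z, w].
In Python, from station import env, set_gripper, viewer, workorder gives the robot as it stands. Calls block until the motion is done:
- env.reach(position, orientation): joint-space move of the TCP to a pose.
- env.move_l(position, rot=None, rate=150, f_stop=None): straight line of the TCP; rot=None keeps the orientation; rate is the mean speed in mm/s. With f_stop (N) it stops when the force on the tool has changed by that much, and returns True; else False.
- env.move_joints(angles): joint-space move.
- set_gripper(opening): finger opening in mm; the grip force is fixed at half the most; returns when the fingers have stopped.
- env.hold(seconds).
- env.ik(position, orientation): joint angles nearest the present ones, or None.
- env.read_state(): the state.
- viewer.camera(name): name is "scene" or "top" or "wrist"; returns the picture (384x512x3 uint8, blue, green, red); there is no depth.
- viewer.camera_params(name): a dict with "fx", "fy", "cx", "cy" (pixels), "dist" ([k1, k2, p1, p2, k3] as OpenCV has them; the pictures are not rectified), "pose" (4x4, takes a point from camera to world coordinates); the wrist camera has in their place "tool_from_camera" (4x4, takes a point from camera to tool coordinates, whose origin is the TCP and whose axes are the flange's). Camera axes: x right, y up, looking along -z (the intrinsics and any distortion apply to the point x, -y, -z); pixel columns grow to the right and rows downward; lengths in mm; the calibration is good to about 2 mm. A picture is of the moment at which its call begins: read the wrist's pose just before it. camera_params takes no time and is no camera call.
A pose or a line that the arm cannot do raises env.IKError and nothing moves.
- workorder.sign_off(): hands the job in; it is judged then, once.
The state is a dict: "time_s": time; "qpos": joint angles; "dq": joint speeds; "tau": joint torques, N m; "tool_pos": TCP position; "orientation": TCP orientation; "force": force on the tool from outside, world axes, zero at the start; "wrist_torque": the same for the moment, N m; "width": finger opening in mm; "grip_force": force on a finger pad.
Only numpy, scipy, OpenCV 4.12 (cv2) and the standard library are available. Lean on these libraries where they do the work, as an engineer would, in place of code of your own. Each camera call takes 0.05 s, during which the arm holds its last target. There are 200 camera calls.

## Working session

There is one attempt and no reset: what is moved stays moved. The work goes in short steps, each a Python script; the robot and the scene stay as the last script left them, time stands still between calls to the robot, and variables do not carry over. Pictures are saved under pics/ and viewed, at most 10 in all, crops included, and the job is handed in when it is done.

```bash
ls; mkdir -p pics; python3 - <<'E'
from station import env, viewer
import cv2
for n in("top","scene"):
    cv2.imwrite(f"pics/{n}0.png",viewer.camera(n))
    p=viewer.camera_params(n);print(n,{k:(v.tolist() if hasattr(v,'tolist') else v) for k,v in p.items()})
print(viewer.camera_params("wrist"))
s=env.read_state();print(s)
E
```

```text
pics
top {'fx': 417.5786422649771, 'fy': 417.5786422649771, 'cx': 257.8625079082015, 'cy': 197.22052496559823, 'dist': [0.03780415251172511, 0.0, 0.0, 0.0, 0.0], 'pose': [[0.018325178893805773, 0.9951542139073177, -0.0966037181531767, 480.6100940271289], [-0.9997811424221535, 0.019213796420976436, 0.008276308606307507, 183.2921379298979], [0.010092327559268843, 0.0964309108616198, 0.9952885131231219, 1092.0536501452536], [0.0, 0.0, 0.0, 1.0]]}
scene {'fx': 482.9910923986007, 'fy': 482.9910923986007, 'cx': 261.0467690973836, 'cy': 193.45323920189793, 'dist': [-0.0005565555392712825, 0.0, 0.0, 0.0, 0.0], 'pose': [[0.9041282599217316, 0.3372274253290473, -0.2623542513793966, 295.7184835443928], [-0.42696623080973356, 0.690304409833705, -0.584105863275031, -413.11175040453503], [-0.015872219726021344, 0.640123023621305, 0.7681084475976601, 922.1729511242503], [0.0, 0.0, 0.0, 1.0]]}
{'fx': 303.89678170701137, 'fy': 303.89678170701137, 'cx': 257.6450322124043, 'cy': 185.67809368786834, 'dist': array([-0.05835993,  0.        ,  0.        ,  0.        ,  0.        ]), 'tool_from_camera': arr
[... 325 characters left out ...]
00000e+00]])}
{'time_s': 0.1, 'qpos': array([ 1.16198543e+00,  4.23789572e-01,  1.63057929e+00, -4.48877133e-05,
        1.08860709e+00, -1.89825080e-02]), 'dq': array([-0.0007244 , -0.00233308, -0.00267136, -0.00045962, -0.00011753,
       -0.00200024]), 'tau': array([ 1.28325453e-03, -5.45612311e+01, -2.74328828e+01,  6.46273512e-02,
        1.87603338e-02, -4.97290068e-05]), 'tool_pos': array([237.34207199, 577.77076264, 301.97712271]), 'orientation': array([ 1.93672087e-01,  9.81066075e-01, -6.80109300e-04, -1.27391859e-04]), 'force': array([-0.42894816, -0.69343005,  0.95768172]), 'wrist_torque': array([0.01016098, 0.01829642, 0.01405541]), 'grip_force': 0.0, 'width': 87.63528749474614}
```

View pics/top0.png

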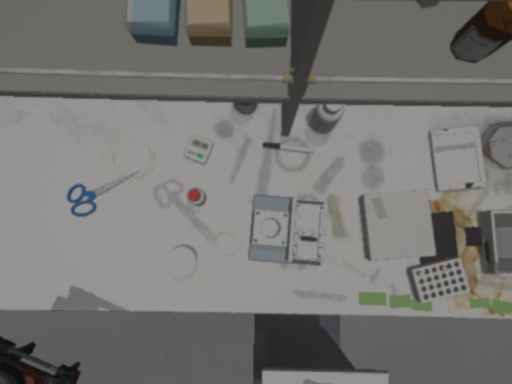

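View pics/scene0.png

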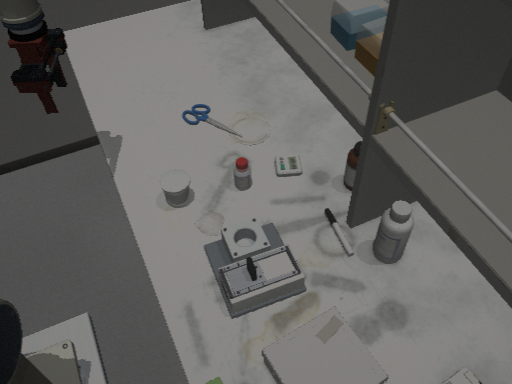

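The top view shows the red-capped bottle at (196,197), the cup at (182,262), the well at (270,229) and the lug at (309,238). The timer is at (199,149) and the marker at (288,148). The scene view agrees, with the bottle at (242,172) and the cup at (176,187). Next I'll get rough positions, then take closer wrist views.

```bash
cat > h.py <<'E'
from station import env, viewer, set_gripper, workorder
import numpy as np, cv2
from scipy.spatial.transform import Rotation as R
def cam(n, st=None):
    p=viewer.camera_params(n)
    K=np.array([[p["fx"],0,p["cx"]],[0,p["fy"],p["cy"]],[0,0,1.]])
    if "pose" in p: T=np.array(p["pose"])
    else:
        W=np.eye(4);W[:3,:3]=R.from_quat(st["orientation"]).as_matrix();W[:3,3]=st["tool_pos"]
        T=W@p["tool_from_camera"]
    return K,np.array(p["dist"]),T
def pix2w(c,uv,z):
    K,d,T=c
    q=cv2.undistortPoints(np.array([[uv]],float),K,d)[0,0]
    r=T[:3,:3]@np.array([q[0],-q[1],-1.]); o=T[:3,3]
    return o+r*(z-o[2])/r[2]
def w2pix(c,P):
    K,d,T=c
    q=(np.atleast_2d(P)-T[:3,3])@T[:3,:3]*[1,-1,-1]
    return cv2.projectPoints(q,np.zeros(3),np.zeros(3),K,d)[0][:,0]
def down(yaw):  # tool z down, tool y axis along world angle yaw
    y=np.array([np.cos(yaw),np.sin(yaw),0]);z=np.array([0,0,-1.]);x=np.cross(y,z)
    return R.from_matrix(np.c_[x,y,z]).as_quat()
E
python3 - <<'E'
from h import *
c=cam("top");s=cam("scene")
for n,u,z in(("bottle",(196,196),85),("cup",(183,261),70),("well",(270,229),62),("lug",(309,238),104),("timer",(199,149),18),("mk1",(265,146),10),("mk2",(313,151),10),("panel",(288,130),0)):print(n,pix2w(c,u,z).round())
for n,u,z in(("bottle",(242,162),85),("well",(245,238),62),("lug",(251,261),104)):print(n,pix2w(s,u,z).round())
st=env.read_state();M=R.from_quat(st["orientation"]).as_matrix();print(M.round(2))
for p,y in (((380,320,330),np.pi/2),((380,320,330),-np.pi/2),((360,130,330),-np.pi/2),((360,130,330),np.pi/2)):print(env.ik(p,down(y)))
E
```

```text
bottle [578. 325.  85.]
cup [422. 353.  70.]
well [503. 143.  62.]
lug [482.  53. 104.]
timer [708. 330.  18.]
mk1 [722. 158.  10.]
mk2 [711.  31.  10.]
panel [768.  97.   0.]
bottle [583. 332.  85.]
well [505. 143.  62.]
lug [483.  61. 104.]
[[-0.92  0.38 -0.  ]
 [ 0.38  0.92 -0.  ]
 [-0.   -0.   -1.  ]]
[ 6.75936780e-01  1.99429980e-01  1.88224978e+00 -4.44089210e-16
  1.05991289e+00 -8.94859546e-01]
[ 6.75936780e-01  1.99429980e-01  1.88224978e+00 -4.44089210e-16
  1.05991289e+00  2.24673311e+00]
[ 3.15443322e-01  1.16237350e-02  2.09928161e+00 -4.44089210e-16
  1.03068731e+00  1.88623965e+00]
[ 3.15443322e-01  1.16237350e-02  2.09928161e+00 -4.44089210e-16
  1.03068731e+00 -1.25535301e+00]
```

```bash
python3 - <<'E'
from h import *
env.reach((470,215,330),down(np.pi/2))
st=env.read_state();I=viewer.camera("wrist");cv2.imwrite("pics/w1.png",cv2.resize(I,(800,600),interpolation=cv2.INTER_CUBIC))
np.save("st1.npy",st,allow_pickle=True);print(st["tool_pos"],st["time_s"])
c=cam("wrist",st);print(w2pix(c,[(580,328,85),(504,143,62),(482,57,104)])*800/512)
E
```

```text
[469.92598133 215.56576305 329.99137249] 1.6917
[[548.17297266 406.49883602]
 [309.27367844 303.77630302]
 [171.5641322  290.1662026 ]]
```

View pics/w1.png

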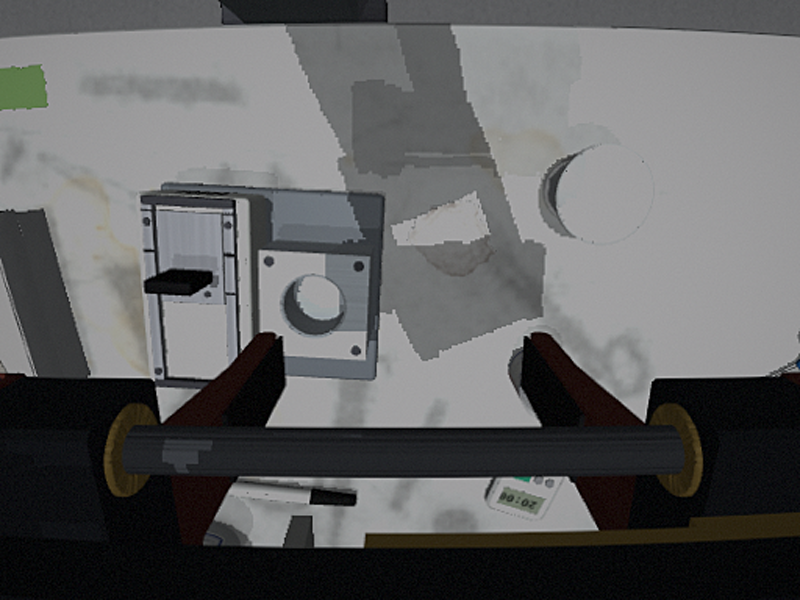

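The wrist view shows the well mouth at (314,304), the lug at (178,282) and the cup at (605,192). The bottle is hidden behind the right finger, so I'll take a second view over it and enlarge both in one picture.

```bash
python3 - <<'E'
from h import *
env.reach((600,310,330),down(np.pi/2))
st=env.read_state();I=viewer.camera("wrist");cv2.imwrite("w2raw.png",I)
np.save("st2.npy",st,allow_pickle=True);print(st["tool_pos"],st["time_s"])
c=cam("wrist",st);p=w2pix(c,[(580,328,85)])[0];print(p)
x,y=(p-[32,45]).astype(int)
A=cv2.resize(cv2.imread("pics/w1.png")[170:400,130:390],None,fx=2,fy=2,interpolation=cv2.INTER_CUBIC)
B=cv2.resize(I[y:y+100,x:x+64],None,fx=4,fy=4,interpolation=cv2.INTER_CUBIC)
C=np.zeros((600,800,3),np.uint8);C[:460,:520]=A;C[:B.shape[0],530:530+B.shape[1]]=B
C=np.clip(C.astype(float)*1.3,0,255).astype(np.uint8)
cv2.imwrite("pics/c1.png",C);print("B origin",x,y)
E
```

```text
[598.88859337 309.94658485 329.10439402] 2.425
[274.85796155 154.49849588]
B origin 242 109
```

View pics/c1.png

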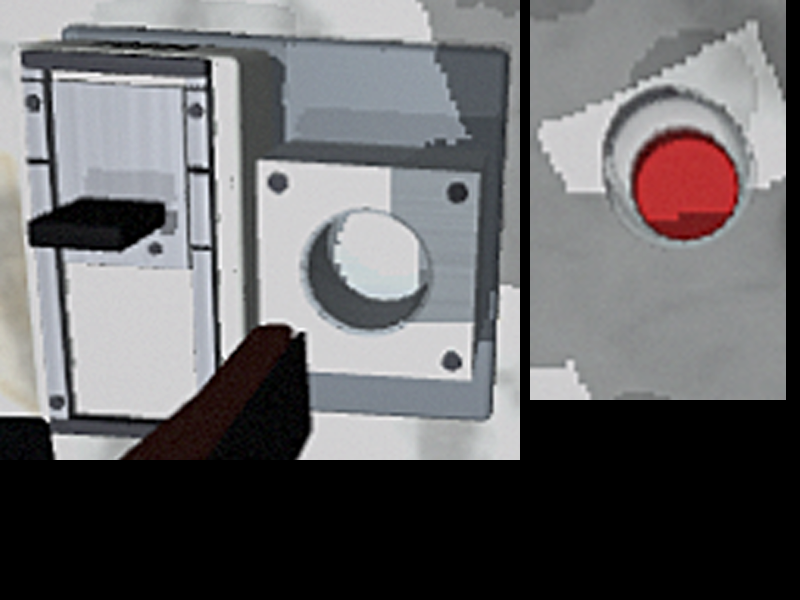

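The crop gives these positions in its own pixels:
- **Well mouth:** ellipse centred at (366,270).
- **Block corners:** (257,158), (482,172) and (473,381).
- **Lug top:** about (76,233).
- **Bottle cap:** circle centred at (686,185).

Next I'll fit the reader pose.

```bash
python3 - <<'E'
from h import *
from scipy.optimize import least_squares
s1=np.load("st1.npy",allow_pickle=True).item();s2=np.load("st2.npy",allow_pickle=True).item()
c=cam("wrist",s1)
A=lambda u:((np.array([130,170])+(np.array(u)+.5)/2)*.64-.5)
obs=[((366.5,270),(0,46,62),3),((257,158),(-42,4,62),1),((482,172),(-42,88,62),1),((473,381),(42,88,62),1),((76,233),(-20,-47,104),.7)]
U=np.array([A(o[0]) for o in obs]);L=np.array([o[1] for o in obs],float);w=np.array([o[2] for o in obs])
def W(p):
    r=R.from_euler('z',p[2]).as_matrix();return L@r.T+[p[0],p[1],0]
f=lambda p:((w2pix(c,W(p))-U)*w[:,None]).ravel()
r=least_squares(f,[500,95,0.]);print(r.x);print((f(r.x).reshape(-1,2)/w[:,None]).round(2));print(W(r.x).round(1))
c2=cam("wrist",s2);print("bottle",pix2w(c2,(280.6,154.9),85))
print("well from centre",pix2w(c,A((366.5,270)),62))
# well in view 2?
print(w2pix(c2,W(r.x)[:1]))
E
```

```text
[ 5.01809004e+02  9.98981160e+01 -6.50894408e-02]
[[ 0.13  0.2 ]
 [ 0.29 -0.37]
 [-0.54 -0.35]
 [-0.86 -1.  ]
 [-0.2  -0.21]]
[[504.8 145.8  62. ]
 [460.2 106.6  62. ]
 [465.6 190.4  62. ]
 [549.4 185.   62. ]
 [478.8  54.3 104. ]]
bottle [580.42646158 334.25792537  85.        ]
well from centre [504.55239359 145.65043452  62.        ]
[[111.96108004  85.08556698]]
```

```bash
cat >> h.py <<'E'
YR=-0.0651
def red(I):
    b,g,r=[I[...,i].astype(int) for i in range(3)]
    m=((r>60)&(r>2*g)&(r>2*b)).astype(np.uint8)
    n,l,s,ce=cv2.connectedComponentsWithStats(m);k=[i for i in range(1,n) if s[i,4]>150 and s[i,4]<1500]
    return [(s[i].tolist(),cv2.minEnclosingCircle(np.argwhere(l==i)[:,::-1].astype(np.float32))) for i in k]
E
python3 - <<'E'
from h import *
s2=np.load("st2.npy",allow_pickle=True).item();c2=cam("wrist",s2)
for s,q in red(cv2.imread("w2raw.png")):print(s,q,pix2w(c2,q[0],85))
B=(580.4,334.3)
h=65+61
env.reach((*B,230),down(YR+np.pi/2)); print(env.move_l((*B,h),rate=120,f_stop=8))
set_gripper(42);s=env.read_state();print(s["width"],s["grip_force"],s["force"],s["time_s"])
set_gripper(75)
env.move_l((*B,170),rate=150)
env.move_l((*B,171),down(YR),rate=10) if False else env.reach((*B,170),down(YR))
env.move_l((*B,h),rate=120,f_stop=8)
set_gripper(40);s=env.read_state();print(s["width"],s["grip_force"],s["tool_pos"],s["force"],s["time_s"])
E
```

```text
[268, 142, 26, 27, 541] ((280.5, 155.0), 13.463011741638184) [580.53647434 334.15116936  85.        ]
False
43.29593216629875 29.985590279102325 [-0.60320121  0.46429999  0.42589507] 4.7583
43.16809140472381 29.93700921535492 [580.66162852 334.43133193 126.40456597] [1.2655414  0.12579949 2.33669108] 8.3833
```

```bash
python3 - <<'E'
from h import *
p=env.read_state()["tool_pos"]
env.move_l((p[0],p[1],235),rate=150)
W=(504.8,145.8)
env.move_l((*W,235),rate=150); env.move_l((*W,215),rate=100)
env.hold(.2)
s=env.read_state();I=viewer.camera("wrist");S=viewer.camera("scene")
np.save("st3.npy",s,allow_pickle=True);print(s["tool_pos"],s["orientation"],s["width"],s["force"],s["time_s"])
cv2.imwrite("w3raw.png",I);cv2.imwrite("s3raw.png",S)
C=np.zeros((600,800,3),np.uint8)
C[:384,:512]=I
D=cv2.resize(S[170:320,185:315],None,fx=2.2,fy=2.2,interpolation=cv2.INTER_CUBIC);C[:D.shape[0],514:514+D.shape[1]]=D[:,:286]
cv2.imwrite("pics/c3.png",np.clip(C*1.3,0,255).astype(np.uint8));
c=cam("wrist",s);print(w2pix(c,[(*W,62),(*s["tool_pos"][:2],s["tool_pos"][2]-126)]))
E
```

```text
[505.08968758 145.96362226 215.40680031] [7.29707800e-01 6.83759022e-01 3.21048896e-04 1.52088291e-04] 43.09316585963323 [-0.45667789  0.26380816 -0.99808887] 11.3167
[[257.65473622 193.72997762]
 [258.06258131 204.15441176]]
```

View pics/c3.png

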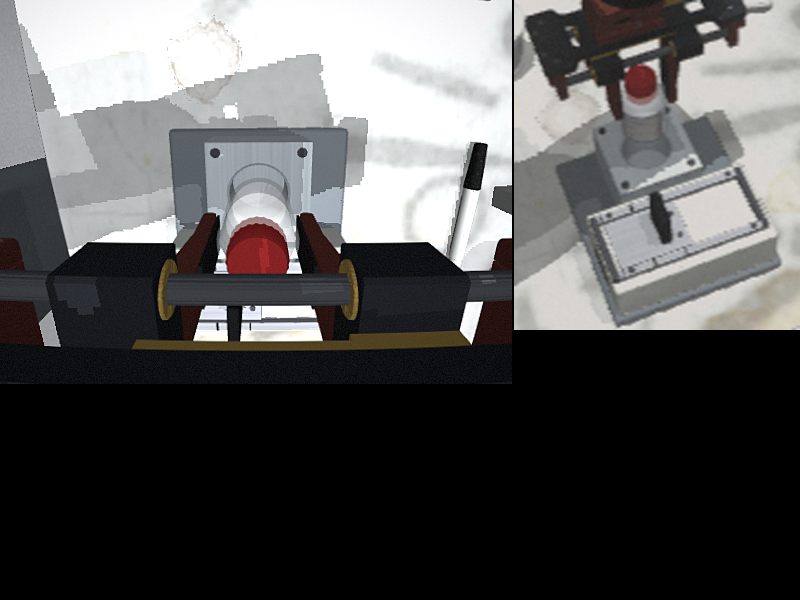

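The bottle hangs over the well and lines up with it: bottle at column 258, block centre at 259. I'll lower it with force stops.

```bash
python3 - <<'E'
from h import *
W=(504.8,145.8)
env.move_l((*W,194),rate=80)
r=env.move_l((*W,146.5),rate=30,f_stop=5)
s=env.read_state();print(r,s["tool_pos"],s["force"],s["wrist_torque"],s["time_s"])
E
```

```text
True [504.90837097 145.78489748 148.23089829] [0.34552461 0.32245238 4.60388352] [-0.09564469  0.13889108  0.00107577] 13.225
```

```bash
python3 - <<'E'
from h import *
set_gripper(62)
env.hold(.3)
p=env.read_state()["tool_pos"]
env.move_l((p[0],p[1],235),rate=120)
# view at yaw pi/2-type orientation, with lug & well robotward of the fingers
q=down(YR+np.pi/2)
env.reach((520,100,270),q);env.hold(.2)
s=env.read_state();I=viewer.camera("wrist");np.save("st4.npy",s,allow_pickle=True);cv2.imwrite("w4raw.png",I)
c=cam("wrist",s);print(s["time_s"],s["tool_pos"])
X=R.from_euler('z',YR).as_matrix();o=np.array([501.8,99.9,0])
P=w2pix(c,[X@np.array(v)+o for v in((0,46,107),(-20,-47,104),(-25,-64,104),(-15,-64,104),(-25,-30,104),(-15,-30,104),(0,46,62))]);print(P.round(1))
C=cv2.resize(I[60:260,130:390],None,fx=3,fy=3,interpolation=cv2.INTER_CUBIC)
cv2.imwrite("pics/c4.png",np.clip(C*1.5,0,255).astype(np.uint8))
for a,b in red(I):print(a,b,pix2w(c,b[0],107))
print(((P-[130,60])*3).round())
E
```

```text
16.5833 [519.92780993 100.0921001  269.86692665]
[[311.8 170.3]
 [199.4 145.8]
 [178.5 139.8]
 [179.3 151.9]
 [219.8 139.6]
 [220.1 151.8]
 [303.9 160.7]]
[293, 152, 36, 36, 964] ((310.5, 169.0), 18.200374603271484) [503.61014259 144.74272151 107.        ]
[[545. 331.]
 [208. 257.]
 [146. 239.]
 [148. 276.]
 [269. 239.]
 [270. 275.]
 [522. 302.]]
```

View pics/c4.png

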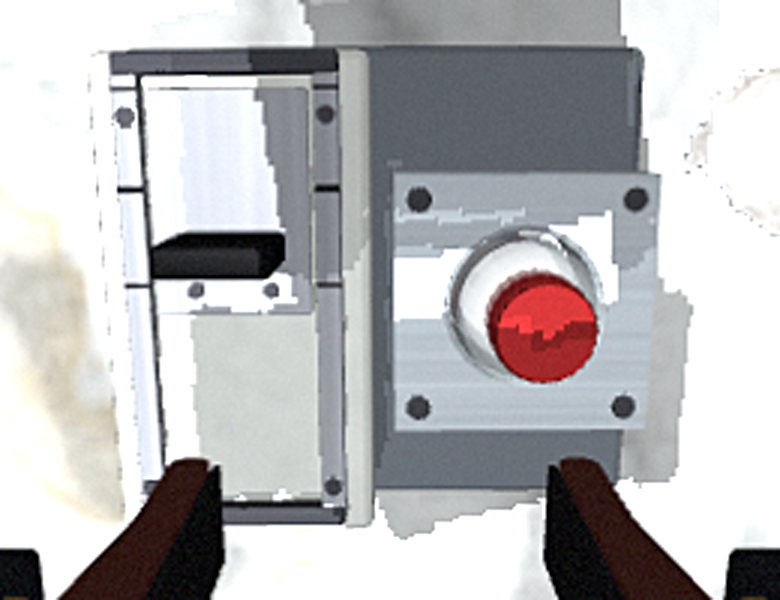

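The bottle stands upright in the well and is let go, with the shutter shut: its plate edge is at the first mark, row 87. The lug top is at (206,262). Next I'll grip the lug and slide it to half travel.

```bash
python3 - <<'E'
from h import *
s4=np.load("st4.npy",allow_pickle=True).item();print(pix2w(cam("wrist",s4),(130+206/3,60+262/3),104))
L=np.array([479.6,54.3]);q=down(YR)
set_gripper(45)
env.reach((*L,230),q)
print(env.move_l((*L,157),rate=80,f_stop=6))
f0=env.read_state()["force"]
set_gripper(6);env.hold(.2)
s=env.read_state();print(s["width"],s["grip_force"],s["tool_pos"],f0,s["force"],s["time_s"])
u=np.array([np.cos(YR),np.sin(YR)])
for d in (5,15,30):
    g=L+u*d;env.move_l((*g,157),rate=30);env.hold(.2)
    s=env.read_state();print(d,s["tool_pos"],(s["tool_pos"][:2]-L)@u,s["force"],s["force"][:2]@u,s["width"],s["time_s"])
T=viewer.camera("scene");W=viewer.camera("wrist");Q=viewer.camera("top")
C=np.zeros((600,800,3),np.uint8)
D=cv2.resize(T[210:320,195:315],None,fx=4,fy=4,interpolation=cv2.INTER_CUBIC);C[:440,:480]=D
E=cv2.resize(Q[185:275,240:330],None,fx=3.5,fy=3.5,interpolation=cv2.INTER_CUBIC);C[:315,482:797]=E
cv2.imwrite("pics/c5.png",np.clip(C*1.4,0,255).astype(np.uint8))
E
```

```text
[480.02161924  53.55841779 104.        ]
False
9.698885347218997 29.995396435260773 [480.1296055   54.24929224 157.1375469 ] [-0.42186939 -0.34788567  0.60569262] [ 4.04875938 -0.4087491  -0.24269644] 20.35
5 [483.53766281  54.04175907 157.03197111] 3.946121437168514 [-3.67169555 -0.05629961  6.68542313] -3.660255442080912 9.758085043582335 20.8667
15 [493.02392601  53.45426998 157.01234081] 13.45050883598517 [-4.74975891  0.63599061  7.95499639] -4.781071447505955 9.986697231741246 21.55
30 [507.24248536  52.58864686 156.97470184] 27.69526189432529 [-7.90156347  2.81398912 11.34069525] -8.0678872572853 9.728931051967574 22.4
```

View pics/c5.png

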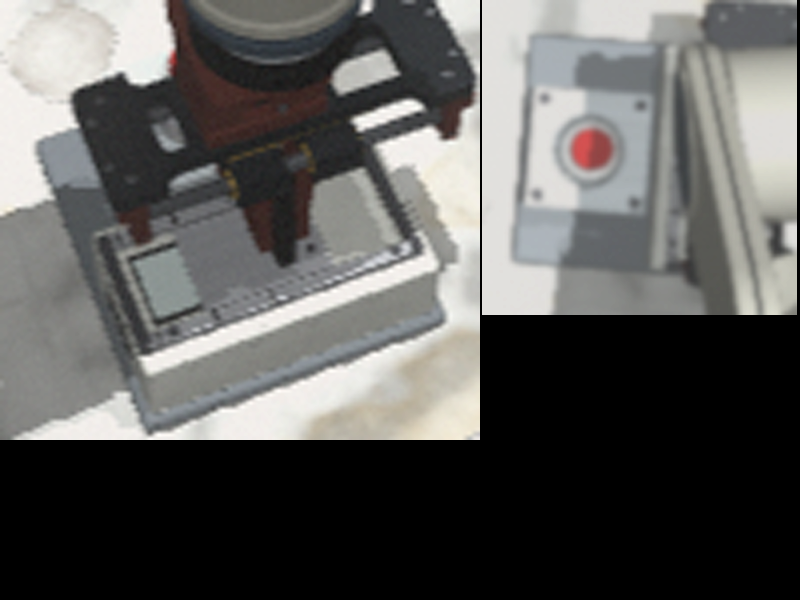

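```bash
python3 - <<'E'
from h import *
L=np.array([479.6,54.3]);u=np.array([np.cos(YR),np.sin(YR)])
env.move_l((*(L+u*32.9),157),rate=20);env.hold(.5)
s=env.read_state();print(s["tool_pos"],(s["tool_pos"][:2]-[480.13,54.25])@u,s["force"],s["width"],s["grip_force"],s["time_s"])
T=viewer.camera("scene")
D=cv2.resize(T[265:305,215:270],None,fx=14,fy=14,interpolation=cv2.INTER_CUBIC)
cv2.imwrite("pics/c6.png",np.clip(D*1.6,0,255).astype(np.uint8))
# predicted rail-edge points at z=67, reader y -47+-28: near edge for travel t, shut edge x from window: lug at -20
c=cam("scene");X=R.from_euler('z',YR).as_matrix();o=np.array([501.8,99.9,0])
p4=cam("wrist",np.load("st4.npy",allow_pickle=True).item())
e=pix2w(p4,(130+225/3,60+88/3),65);x0=(X.T@(e-o))[0];print("edge local x shut",x0)
for t in(25,30,35):
  print(t,[((w2pix(c,[X@np.array([x0+t,y,65])+o])[0]-[215,265])*14).round() for y in(-22,-72)])
E
```

```text
[509.98055787  52.43593237 156.95627959] 29.90533913099816 [-8.44281868  2.57915547 10.84183745] 9.858983911901962 30.013597011566162 23.3417
edge local x shut -65.86843157690511
25 [array([310.,  41.]), array([429., 324.])]
30 [array([342.,  30.]), array([462., 312.])]
35 [array([374.,  19.]), array([494., 300.])]
```

View pics/c6.png

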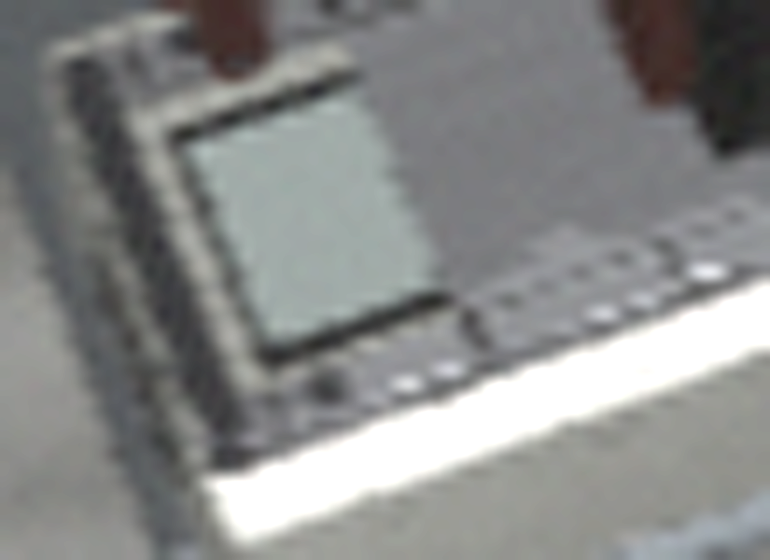

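The plate edge reaches the rail at (455,300), right at the broad middle mark at (470,322). The tool reads 29.9 mm of travel, so I'm handing in.

```bash
python3 - <<'E'
from h import *
print(workorder.sign_off())
E
```

```text
the job is handed in; nothing more can be done
None
```

The job is handed in: the bottle stands on the well floor, let go, and the gripper holds the shutter at half travel (tool reads 29.9 mm, plate edge at the middle mark); the sign-off gave no verdict.

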